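# Load a sample tray and slide it home under the reader

## Robot

A 6-joint arm with a two-finger parallel gripper is mounted at the origin on a cart in front of the work surface, level with it; the furniture and walls round the work are solid. World frame = base frame: x ahead of the robot, y to its left, z up, the work surface at z = 0. Lengths are in m, angles in rad, forces in N, time in s.
With the tool pointing down it reaches from about 0.3 to 0.875 m from the base axis. Payload 6.4 kg.
Tool frame: the origin (TCP) lies on the centre line of the jaws, within the pads' length; the fingertips stand 8 mm ahead of it and the grasp point (between the pads) lies 11 mm behind it; z points along the fingers, y is the line along which they close (so a half turn about z gives the same grasp; the last joint's range is limited). The gripper opens to 85 mm and grips with 20 to 120 N. Pads are 22 mm wide; open, the fingers measure 114 mm over their backs; the gripper's body (76 mm by 85 mm) begins 54 mm behind the grasp point. The pads swing forward as they close: fully open they stand 13 mm farther back than shut.
Start: joints at [-1.519, 0.181, 1.607, -0, 1.354, -0.206], TCP at [0.147, -0.556, 0.239] pointing down, gripper open.
Joint ranges: [-2.99, 2.99], [-0.89, 2.07], [0.3, 2.58], [-1.14, 4.28], [0, 2.63], [-3.12, 3.12]. Speed limits (rad/s): [2.57, 2.57, 3.01, 3.14, 3.14, 3.14].

## Interface

Orientations are given as a unit quaternion [w, x, y, z].
In Python, from bench import ctrl gives the robot as it stands.
- The arm moves only by the shell command python3 -m handwheel 'ROWS' [OPENING]. ROWS is JSON, a list that holds one entry, the list of rows, each a list of 4 numbers: the shift along the tool's x, y, z each as a share of 20 cm, from -1 to 1, then the turn about the tool's z as a share of 1.5 rad, from -1 to 1. In form: [[[x, y, z, twist], ...]]. A call has 1 to 10 rows; each row is the pose to reach, as a shift and turn from the pose commanded when the call began, along the tool's axes at that moment; what a row does not reach only later rows make up. A row lasts 1/8 s, in which the tool goes at most 62.5 mm and 10.7 degrees, less where a joint would pass 70% of its speed; a pose out of reach is approached as far as the arm can. A call with a number of a shift or a turn outside -1 to 1 is refused whole. A call with a gripper value outside its range is refused whole. OPENING is the finger opening in mm, from 0 to 85.4, set as the call begins (- or left out, the last holds). The fingers move at their own pace and stop on an object; the grip force is fixed at half the most. Time passes only in rows, so rows that repeat a pose let the fingers close. It gives the time, the measured TCP pose, the force, the opening and the grip force at its end, in the units of the state.
- ctrl.get_obs(): the state, without advancing time (a new reading comes with each control period).
- ctrl.camera(name): name is "scene" or "top"; returns a dict with "color" (480x640x3 uint8, red, green, blue), "range_z" (480x640 float32, m along the optical axis (not along the pixel's ray), 0 where there is no reading), "K" (3x3 intrinsics, pixels), "pose" (4x4, takes a point from camera to world coordinates). Camera axes: x right, y down, z forward; pixel columns grow to the right and rows downward; lengths in m; the calibration is good to about 2 mm. A picture is of the moment at which its call begins.
- ctrl.hand_in(): hands the job in; it is judged then, once.
The state is a dict: "time_s": time; "q": joint angles; "dq": joint speeds; "joint_efforts": joint torques, N m; "eef_pos": TCP position; "eef_rot": TCP orientation; "wrist_force": force on the tool from outside, world axes, zero at the start; "torque": the same for the moment, N m; "opening": opening from 0.0 (shut) to 1.0 (fully open); "grasp_force": force on a finger pad.
Only numpy, scipy, OpenCV 4.12 (cv2) and the standard library are available. Lean on these libraries where they do the work, as an engineer would, in place of code of your own. Each camera call takes 0.05 s, during which the arm holds its last target. There are 200 camera calls.

## Task

Stand the small white-capped sample bottle upright in the square recess of the metal tray, then slide the loaded tray by its upright handle into the tunnel under the white bench reader, bottle end first, gently, until it is fully home against the stop inside. The bottle must stay upright, and the glass beaker and the wider jar stay where they are.

Things in the scene. Friction and masses are not known exactly. Their poses are not given: they have to be found in the camera images.
- reader: White box-shaped bench reader, fixed, 170 deep x 200 wide x 240 mm high, dark display on its front. Origin: centre of its underside; own x points from its front into the tunnel, z up. Front face: plane x = -85 mm, solid above the tunnel, so at the end of the slide a hand pointing straight down strikes it: lean the tool back. Tray fully home: the tray's origin at x = -57, y = 0 mm.
- mouth (a point): Middle of the tunnel's mouth at bench level, in the reader's front face. Tunnel: 90 wide, roof 102 mm above the bench, which is its floor; axes as the reader's. Inside, two 10 mm high guide rails leave a lane 77 mm wide; before the mouth they flare out to about 120 mm apart, 42 mm in front of the face.
- stop (a point): Middle of the flat stop at the tunnel's inner end, at bench level, 93 mm behind the mouth; the tray's front edge meets it when fully home, and the handle's centre is then 22 mm outside the front face.
- tray: Loose flat metal tray, 130 long (x) x 70 wide (y), plate 6 mm thick, about 0.3 kg, lying on the bench in front of the reader. Origin: centre of its underside; own x points from the handle end to the bottle end, which goes into the tunnel first.
- recess (a point): Centre of the floor of the tray's square recess, 20 mm from the tray's origin along its x and 6 mm above its underside. Inner width 50 mm, rim 7 mm high.
- handle (a point): Point on the tray's upright black handle tab, 50 mm above the bench, at tray x = -50, y = 0 mm. The tab is 26 long (tray x), 12 thick (tray y), from 6 to 72 mm above the bench; pinch it across its thickness.
- bottle: Small loose white screw-cap bottle, 40 mm diameter up to z = 56 mm, cap 33 mm diameter, 74 mm high, about 0.07 kg, standing upright. Origin: centre of its underside, z up.
- jar: Bystander: loose wide glass screw-cap jar, 62 mm diameter, 72 mm high. Origin: centre of its underside.
- beaker: Bystander: loose open glass beaker, 58 mm diameter, 72 mm high. Origin: centre of its underside.
Things that resemble listed ones, but are neither listed nor needed, are in the scene too. What is shaped like the bottle but purple or red is not meant.

How it is judged:
On the way, in this order (a step that is already met when the one before it is completed fails the run):
1. the small bottle stands in the tray's recess while the tray is still outside the tunnel (x of bottle in the frame of tray between 0.008 and 0.032 m and y of bottle in the frame of tray between -0.012 and 0.012 m and z of bottle in the frame of tray between 0.003 and 0.01 m and angle between bottle's own z axis and vertical below 0.12 rad and x of tray in the frame of reader below -0.13 m), for 0.2 s.
2. the loaded tray is fully home in the tunnel (x of bottle in the frame of tray between 0.008 and 0.032 m and y of bottle in the frame of tray between -0.012 and 0.012 m and z of bottle in the frame of tray between 0.003 and 0.01 m and angle between bottle's own z axis and vertical below 0.12 rad and x of bottle in the frame of reader above -0.06 m and x of tray in the frame of reader between -0.063 and -0.05 m and y of tray in the frame of reader between -0.008 and 0.008 m and angle between the x axis of tray and the x axis of reader, either way round below 0.1 rad and height (world z) of tray below 0.006 m and angle between tray's own z axis and vertical below 0.05 rad), for 0.2 s.
At the end, for the whole second after the job is handed in: The tray lies flat in the tunnel, at most 6 mm short of the stop, bottle end inside and in line with the lane; the small bottle stands upright in its recess; both are at rest (all of step 2 and linear speed of each of tray, bottle below 0.01 m/s); the robot touches nothing.
It fails at once if the small bottle is tipped by more than 30 degrees (angle between bottle's own z axis and vertical above 0.52 rad).
It fails at once if the tray is rammed into the reader (over 50 N) (contact force between tray and reader above 50 N).
It fails at once if the beaker is moved by more than 30 mm (distance of beaker from where it was at the start of the episode above 0.03 m).
It fails at once if the wider jar is moved by more than 30 mm (distance of jar from where it was at the start of the episode above 0.03 m).
It also fails if it takes over 54 s, if anything falls off the work surface, if the arm or the gripper's body presses on something with over 40 N, if the wrist force passes 120 N, or if a joint passes its speed limit or range.

## Working session

There is one attempt and no reset: what is moved stays moved. The work goes in short steps, Python scripts to look and compute and a shell command to move; the robot and the scene stay as the last step left them, time stands still between calls to the robot, and variables do not carry over. Pictures are saved under pics/ and viewed, at most 10 in all, crops included, and the job is handed in when it is done.

```bash
mkdir -p pics; ls; python3 - <<'E'
from bench import ctrl
import cv2, numpy as np
for n in("scene","top"):
    c=ctrl.camera(n); cv2.imwrite(f"pics/{n}0.png",c["color"][:,:,::-1]); np.savez(f"/tmp/{n}0.npz",**c)
    print(n,c["K"].round(1).tolist(),c["pose"].round(3).tolist(),(c["range_z"]>0).mean())
o=ctrl.get_obs(); print(o)
E
```

```text
pics
scene [[435.2, 0.0, 323.6], [0.0, 435.2, 233.2], [0.0, 0.0, 1.0]] [[0.866, -0.307, 0.395, 0.246], [-0.5, -0.527, 0.687, -0.663], [-0.003, -0.792, -0.61, 0.608], [0.0, 0.0, 0.0, 1.0]] 0.9911165364583333
top [[470.6, 0.0, 310.1], [0.0, 470.6, 240.8], [0.0, 0.0, 1.0]] [[0.028, -0.997, 0.067, 0.518], [-0.999, -0.027, 0.019, -0.082], [-0.017, -0.067, -0.998, 0.931], [0.0, 0.0, 0.0, 1.0]] 0.9959244791666667
{'time_s': 0.1, 'q': array([-1.51928570e+00,  1.81445752e-01,  1.60790237e+00, -1.43869798e-05,
        1.35382824e+00, -2.06274122e-01]), 'dq': array([-0.00083552, -0.00072577, -0.00244146,  0.00101033,  0.00184921,
       -0.00041164]), 'joint_efforts': array([ 4.56928565e-04, -4.45877516e+01, -3.52238166e+01, -3.79217081e-04,
        4.13528745e-03, -9.45849798e-07]), 'eef_pos': array([ 0.14659127, -0.55549426,  0.23848878]), 'eef_rot': array([-7.90029177e-04,  9.91704361e-01,  1.28537287e-01,  5.42114637e-05]), 'wrist_force': array([-1.02148457, -0.71799469,  0.20744691]), 'torque': array([-0.00306166, -0.01913024,  0.03862806]), 'grasp_force': 0.0, 'opening': 1.0020922979392688}
```

View pics/scene0.png

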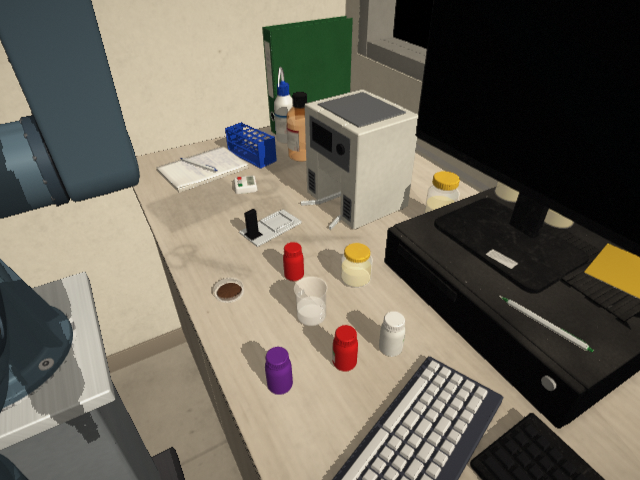

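View pics/top0.png

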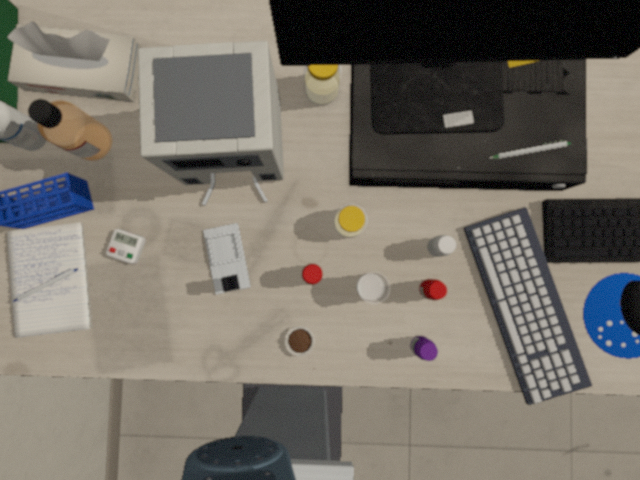

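The scene view shows the white bottle at about (392,333), the tray with its black tab at (252,225), the reader at (360,160), the jar at (357,265) and the beaker at (310,300). In the top view these are the bottle (445,245), tray (227,258) with handle (231,283), reader mouth around (235,185), jar (351,220) and beaker (371,288).

```bash
cat > h.py <<'E'
import numpy as np, cv2
def load(n,live=False,tag="0"):
    if live:
        from bench import ctrl
        return ctrl.camera(n)
    return dict(np.load(f"/tmp/{n}{tag}.npz"))
def cloud(c):
    v,u=np.mgrid[0:480,0:640]; z=c["range_z"]
    p=np.stack([u,v,np.ones_like(u)],-1)@np.linalg.inv(c["K"]).T*z[...,None]
    return p@c["pose"][:3,:3].T+c["pose"][:3,3]
def ray(c,uv,h):
    d=c["pose"][:3,:3]@np.linalg.inv(c["K"])@[uv[0],uv[1],1]; o=c["pose"][:3,3]
    return o+d*(h-o[2])/d[2]
def rect(P):
    (c,s,a)=cv2.minAreaRect((P[:,:2]*1000).astype(np.float32)); return np.round(c,1),np.round(s,1),round(a,2)
E
python3 - <<'E'
from h import *
T=load("top");S=load("scene")
PT,PS=cloud(T),cloud(S)
def box(P,u0,u1,v0,v1): 
    m=np.zeros((480,640),bool); m[v0:v1,u0:u1]=1; return m&np.isfinite(P[...,2])
for nm,P,b in(("top",PT,(405,475,215,275)),("scene",PS,(365,425,295,370))):
    m=box(P,*b); q=P[m]; 
    print(nm,"bench z",np.percentile(q[:,2],[5,30]).round(4),"max",np.sort(q[:,2])[-5:].round(4))
    k=q[q[:,2]>.066]; print(" cap",rect(k),len(k),np.median(k[:,2]))
for nm,P,b in(("top",PT,(195,260,215,300)),("scene",PS,(232,310,195,250))):
    m=box(P,*b); q=P[m]; print(nm,"bench",np.percentile(q[:,2],[5,20,50,98]).round(4))
    k=q[q[:,2]>.06]; print(" tab",rect(k),len(k),np.median(k[:,2]))
    k=q[(q[:,2]>.004)&(q[:,2]<.03)]; print(" tray",rect(k),len(k))
m=box(PT,120,300,30,200); q=PT[m]; k=q[(q[:,2]>.23)&(q[:,2]<.25)]; print("reader top",rect(k),np.median(k[:,2]))
q=PS[box(PS,300,430,80,230)]; k=q[(q[:,2]>.02)&(q[:,2]<.235)];print("reader scene",rect(k), k.max(0))
for nm,b in(("jar",(330,375,200,240)),("beaker",(350,395,265,310)),("red1",(298,328,258,290)),("red2",(415,455,270,310)),("purple",(405,445,330,365)),("cup",(275,320,320,360)),("jar2",(300,345,55,110))):
    q=PT[box(PT,*b)]; k=q[q[:,2]>.03]; print(nm,rect(k),k[:,2].max().round(3))
# tray colour contours
for c,b,nm in((T,(190,270,215,305),"t"),(S,(225,315,190,255),"s")):
    im=c["color"][b[2]:b[3],b[0]:b[1],::-1]; f=600//im.shape[0] if im.shape[0]>80 else 8
    cv2.imwrite(f"pics/crop_{nm}.png",cv2.resize(im,None,fx=6,fy=6,interpolation=cv2.INTER_CUBIC))
a=cv2.imread("pics/crop_t.png");b=cv2.imread("pics/crop_s.png")
cv2.imwrite("pics/t_tray.png",a)
E
```

```text
top bench z [-0.0021 -0.0001] max [0.931 0.931 0.931 0.931 0.931]
 cap (array([ 556.4, -203.5]), array([ 33.1, 253.5]), 10.13) 291 0.07505921173543184
scene bench z [-0.0013 -0.0001] max [0.6076 0.6076 0.6076 0.6076 0.6076]
 cap (array([ 410.4, -477.4]), array([495.9,  33.1]), 44.63) 335 0.07438833241515386
top bench [-0.0016  0.      0.0024  0.0687]
 tab (array([499.3,   6.3]), array([ 24.2, 178.2]), 4.18) 128 0.07210589072933499
 tray (array([542.6,  98.2]), array([161.9, 124.7]), 2.53) 2133
scene bench [-0.0013 -0.0002  0.0011  0.0745]
 tab (array([ 410.9, -296.9]), array([798.1,  97.6]), 72.69) 206 0.07398547301882291
 tray (array([564.7, 103.2]), array([215.2,  72.6]), 12.52) 1030
reader top (array([778.6,  74.3]), array([171.3, 246.3]), 4.39) 0.24271273583674513
reader scene (array([901.6, 232.1]), array([874.3, 377.3]), 61.4) [1.0957974  0.62430071 0.23497666]
jar (array([ 590.3, -110.9]), array([ 61.2, 143.6]), 44.96) 0.931
beaker (array([ 492.5, -147.7]), array([ 56.2, 129.9]), 2.34) 0.931
red1 (array([517., -70.]), array([37.2, 37.9]), 1.79) 0.931
red2 (array([ 496.1, -198. ]), array([233.7,  37.7]), 88.58) 0.931
purple (array([ 444. , -187.8]), array([258.3,  39.3]), 57.58) 0.931
cup (array([517.9, -81.7]), array([0., 0.]), 0.0) 0.931
jar2 (array([708.8, -76.3]), array([ 69.4, 381.6]), 88.88) 0.931
```

View pics/t_tray.png

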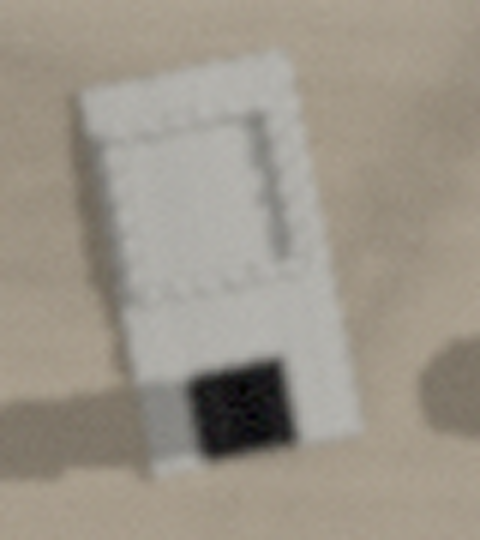

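The crop shows the tray outline with corners at about crop (82,90), (290,55), (360,430) and (152,475), which is full-image (203.7,230), (238.3,224), (250,286.7) and (215.3,294). The recess is on the far side and the black tab on the near side. Some depth pixels are empty, so I'll filter those and refine.

```bash
cat >> h.py <<'E'
def pts(c,b,lo,hi):
    P=cloud(c); m=np.zeros((480,640),bool); m[b[2]:b[3],b[0]:b[1]]=1
    m&=c["range_z"]>.05; q=P[m]; return q[(q[:,2]>lo)&(q[:,2]<hi)]
E
python3 - <<'E'
from h import *
T=load("top");S=load("scene")
def show(n,c,b,lo,hi):
    k=pts(c,b,lo,hi); print(n,*rect(k),"mean",(k.mean(0)*1000).round(1),"zmax",np.percentile(k[:,2],98).round(4),len(k))
for n,c,b in(("top",T,(405,475,215,275)),("scene",S,(365,425,295,370))): show("cap "+n,c,b,.06,.09)
show("bottle body scene",S,(365,425,295,370),.01,.05)
show("tab top",T,(195,260,215,300),.06,.09); show("tab scene",S,(232,310,195,250),.03,.09)
show("tray scene",S,(232,310,195,250),.003,.02); show("tray top",T,(195,260,215,300),.004,.02)
show("reader top",T,(120,300,30,200),.23,.26); show("readersceneTop",S,(300,430,80,230),.235,.26)
show("rails top",T,(195,275,165,210),.005,.02)
for nm,b in(("jar",(330,375,200,240)),("beaker",(350,395,265,310)),("red1",(298,328,258,290)),("red2",(415,455,270,310)),("purple",(405,445,330,365)),("cup",(275,320,320,360))): show(nm,T,b,.02,.2)
# colour segmentation of tray in top, plane 6 mm
for nm,c,b in(("t",T,(190,270,212,305)),("s",S,(225,315,190,255))):
    im=c["color"][b[2]:b[3],b[0]:b[1]]; lab=cv2.cvtColor(im,cv2.COLOR_RGB2LAB).astype(int)
    m=((lab[...,2]<132)).astype(np.uint8)
    cs,_=cv2.findContours(m,cv2.RETR_EXTERNAL,cv2.CHAIN_APPROX_NONE); k=max(cs,key=cv2.contourArea)[:,0]+[b[0],b[2]]
    print(nm,"tray colour",*rect(np.array([ray(c,p,.006) for p in k])))
for p in((203.7,230),(238.3,224.2),(250,286.7),(215.3,294.2)): print(ray(T,p,.006).round(4))
E
```

```text
cap top [ 576.6 -312.5] [33.8 31.7] 6.66 mean [ 575.8 -311.7   73.8] zmax 0.0779 302
cap scene [ 575.3 -315.2] [32.4 32.5] 12.54 mean [ 572.8 -317.4   72.1] zmax 0.0763 378
bottle body scene [ 614.9 -295.6] [167.2  75.5] 49.49 mean [ 574.5 -325.4   28.3] zmax 0.049 445
tab top [493.4  87.5] [25.2 12.7] 11.32 mean [493.6  86.8  70.8] zmax 0.0747 104
tab scene [503.7   4.8] [ 30. 181.] 9.12 mean [500.2  32.3  61.3] zmax 0.0763 324
tray scene [552.4 121.5] [205.3 176.4] 59.12 mean [545.   95.6   7.6] zmax 0.0153 1051
tray top [542.6  98.2] [161.9 124.7] 2.53 mean [545.1  99.1   7.6] zmax 0.015 2121
reader top [778.7  74. ] [171.3 246.9] 4.39 mean [774.8  93.7 242.4] zmax 0.2462 14768
readersceneTop [778.6  68.1] [171.6 254.1] 4.64 mean [770.8  74.  242.3] zmax 0.2504 3084
rails top [677.2  90.4] [153.9  63.8] 88.29 mean [681.4  97.6  10.4] zmax 0.0178 262
jar [ 619.6 -140.3] [60.3 61.6] 65.11 mean [ 616.9 -138.9   65.2] zmax 0.0756 893
beaker [ 494.5 -184. ] [57.3 56.7] 46.7 mean [ 493.7 -186.8   39.3] zmax 0.0741 837
red1 [517. -70.] [37.2 37.9] 1.79 mean [516.4 -70.7  69.9] zmax 0.0779 354
red2 [ 493.2 -296.5] [38.3 36.1] 5.85 mean [ 494.1 -293.2   64. ] zmax 0.0773 464
purple [ 384.8 -280.3] [36.3 38.5] 84.64 mean [ 386.9 -277.9   63.3] zmax 0.0779 492<stdin>:4: RuntimeWarning: Mean of empty slice.
  ret = um.true_divide(
Traceback (most recent call last):
IndexError: index -1 is out of bounds for axis 0 with size 0
```

```bash
python3 - <<'E'
from h import *
T=load("top");S=load("scene")
for nm,c,b in(("t",T,(190,270,212,305)),("s",S,(225,315,190,255))):
    im=c["color"][b[2]:b[3],b[0]:b[1]]; lab=cv2.cvtColor(im,cv2.COLOR_RGB2LAB).astype(int)
    m=(lab[...,2]<132).astype(np.uint8)
    cs,_=cv2.findContours(m,cv2.RETR_EXTERNAL,cv2.CHAIN_APPROX_NONE); k=max(cs,key=cv2.contourArea)[:,0]+[b[0],b[2]]
    print(nm,"tray colour",*rect(np.array([ray(c,p,.006) for p in k])))
for p in((203.7,230),(238.3,224.2),(250,286.7),(215.3,294.2)): print(ray(T,p,.006).round(4))
k=pts(T,(145,290,30,200),.23,.255); 
k=k[(k[:,1]<.165)]
print("reader top", *rect(k[(k[:,1]>-.05)]), k.min(0),k.max(0))
def front(k,n):
    y=k[:,1]; out=[]
    for y0 in np.arange(-.01,.15,.01):
        s=k[(y>=y0)&(y<y0+.01)]
        if len(s)>3: out.append((y0+.005,np.percentile(s[:,0],2)))
    out=np.array(out); f=np.polyfit(out[:,0],out[:,1],1); print(n,"front x=a*y+b",f.round(4),"yaw deg",np.degrees(np.arctan(-f[0])).round(2),"res",np.abs(np.polyval(f,out[:,0])-out[:,1]).max().round(4))
front(k,"top"); 
k=pts(S,(300,430,80,230),.05,.23); front(k[(k[:,0]<.9)],"scene")
k2=pts(S,(300,430,80,230),.235,.26); 
for lab,kk in(("t",k),("s",k2)): pass
kt=pts(T,(120,300,30,200),.23,.255); 
# side edges: right side (low y)
for n,kk in(("top",kt),("scene",k2)):
    xs=np.arange(.71,.85,.01); e=[(x+.005,np.percentile(kk[(kk[:,0]>=x)&(kk[:,0]<x+.01)][:,1],1)) for x in xs]; e=np.array(e); f=np.polyfit(e[:,0],e[:,1],1); print(n,"right edge y=a x+b",f.round(4),np.degrees(np.arctan(f[0])).round(2))
r=pts(T,(195,275,165,210),.005,.02); print(r[::12].round(3).tolist())
E
```

```text
t tray colour [541.6 100.2] [126.8  68.7] 13.46
s tray colour [506.  131.5] [118.6  34.9] 75.26
[0.5958 0.1471 0.006 ]
[0.6092 0.0789 0.006 ]
[0.4867 0.0512 0.006 ]
[0.4701 0.1188 0.006 ]
reader top [778.5  68.4] [172.4 203.9] 3.56 [ 0.68617412 -0.02978558  0.23006873] [0.86845829 0.16498884 0.25474056]
top front x=a*y+b [-0.0789  0.7007] yaw deg 4.51 res 0.0006
scene front x=a*y+b [-0.0845  0.6957] yaw deg 4.83 res 0.0046
top right edge y=a x+b [-0.0191  0.0108] -1.09
scene right edge y=a x+b [-0.0338  0.02  ] -1.94
[[0.707, 0.136, 0.02], [0.705, 0.131, 0.014], [0.701, 0.134, 0.011], [0.701, 0.048, 0.013], [0.695, 0.136, 0.011], [0.697, 0.034, 0.015], [0.692, 0.136, 0.016], [0.691, 0.133, 0.012], [0.689, 0.139, 0.014], [0.687, 0.161, 0.011], [0.685, 0.133, 0.01], [0.686, 0.042, 0.011], [0.679, 0.137, 0.011], [0.679, 0.04, 0.012], [0.673, 0.137, 0.009], [0.674, 0.036, 0.009], [0.669, 0.035, 0.014], [0.663, 0.142, 0.014], [0.664, 0.029, 0.014], [0.657, 0.144, 0.011], [0.658, 0.023, 0.009], [0.655, 0.019, 0.007]]
```

```bash
python3 - <<'E'
from h import *
T=load("top");S=load("scene")
a=cv2.resize(T["color"][140:215,180:290,::-1],None,fx=7,fy=7,interpolation=cv2.INTER_CUBIC); 
cv2.imwrite("pics/mouth_t.png",a)
k=pts(T,(120,300,30,200),.23,.255)
for x in np.arange(.70,.86,.02):
    s=np.sort(k[(k[:,0]>=x)&(k[:,0]<x+.01)][:,1]); print(round(x+.005,3),"min",s[:4].round(3),"gaps",[(s[i].round(3),s[i+1].round(3)) for i in np.where(np.diff(s)>.006)[0]],"max",s[-1].round(3))
r=pts(T,(195,275,165,210),.005,.02); r=r[r[:,0]<.692]
for n,q in(("L",r[(r[:,1]>.1)&(r[:,1]<.155)]),("R",r[r[:,1]<.07])):
    print(n,np.polyfit(q[:,0],q[:,1],1).round(3),q[:,:2].mean(0).round(4),len(q))
E
```

```text
0.705 min [-0.009 -0.009 -0.009 -0.008] gaps [] max 0.19
0.725 min [-0.007 -0.007 -0.007 -0.007] gaps [] max 0.193
0.745 min [-0.006 -0.006 -0.006 -0.005] gaps [] max 0.193
0.765 min [-0.004 -0.004 -0.004 -0.004] gaps [] max 0.195
0.785 min [-0.003 -0.003 -0.002 -0.002] gaps [] max 0.197
0.805 min [-0.001 -0.001 -0.001 -0.001] gaps [] max 0.199
0.825 min [0.001 0.001 0.001 0.001] gaps [] max 0.2
0.845 min [-0.044 -0.044 -0.044 -0.044] gaps [(np.float64(-0.012), np.float64(0.002))] max 0.202
0.865 min [0.004 0.004 0.004 0.004] gaps [] max 0.106
L [-0.304  0.344] [0.6708 0.1399] 103
R [ 0.587 -0.361] [0.6735 0.035 ] 65
```

View pics/mouth_t.png

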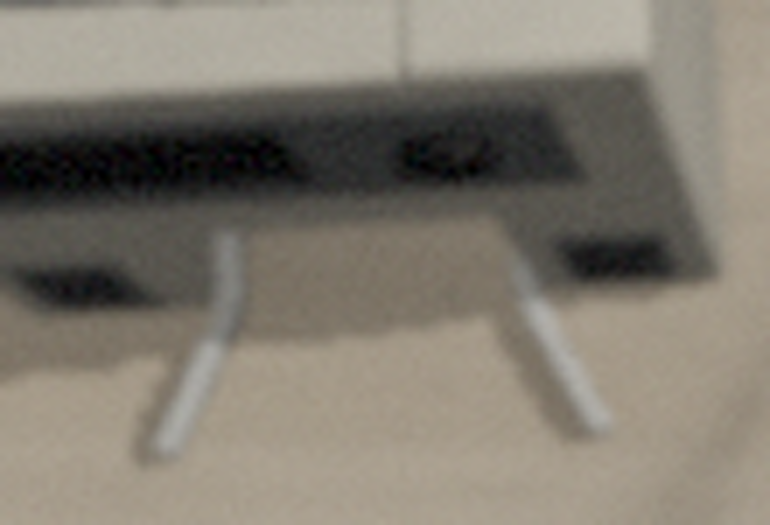

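```bash
python3 -m handwheel --help 2>&1 | head -20
```

```text
invalid input: not JSON, or not a number
```

The top crop shows the two rail flares at about crop (160,445)–(230,235) and (600,430)–(515,245), with the tunnel floor between them. That fits the reader axis at yaw ≈4.55°, the mouth at about (0.694, 0.0895) and the origin at about (0.7785, 0.096). The rows can't tilt the tool, so I will slide the tray in a pinch most of the way, then push the back of the tab with closed fingers from behind. First I move towards the bottle.

```bash
cat >> h.py <<'E'
def plan(x,y,z,head=None):
    from bench import ctrl
    from scipy.spatial.transform import Rotation as R
    o=ctrl.get_obs(); r=R.from_quat(o["eef_rot"],scalar_first=True); M=r.as_matrix()
    d=M.T@(np.array([x,y,z])-o["eef_pos"]); h=np.degrees(np.arctan2(M[1,0],M[0,0]))
    tw=None if head is None else round(((h-head+180)%360-180)/np.degrees(1.5),3)
    print("pos",o["eef_pos"].round(4),"head",h.round(2),"t",round(o["time_s"],2),"q",o["q"].round(2),"-> shares",(d/.2).round(3),"twist",tw)
E
python3 -m handwheel '[[[0.2,-0.05,0,0],[0.5,-0.13,0,0],[0.8,-0.2,0,0],[0.8,-0.2,0,0]]]' 85 && python3 -m handwheel '[[[0.25,-0.06,0,0],[0.5,-0.13,0,0],[0.8,-0.2,0,0],[0.8,-0.2,0,0]]]' 60
python3 -c "
from h import *
plan(.576,-.3138,.2,-71)"
```

```text
time_s: 0.6
eef_pos: [0.2944, -0.4739, 0.2389]
eef_rot: [-0.001, 0.991, 0.131, 0.0]
wrist_force: [-0.8, 0.1, -0.2]
opening: 0.995
grasp_force: 0.0
time_s: 1.1
eef_pos: [0.438, -0.3952, 0.2389]
eef_rot: [-0.0, 0.991, 0.131, 0.0]
wrist_force: [-0.5, -1.0, -1.2]
opening: 0.702
grasp_force: 0.0
pos [ 0.438  -0.3952  0.2389] head 15.04 t 1.1 q [-0.94  0.21  1.57  0.    1.36  0.37] -> shares [ 0.772 -0.214  0.195] twist 1.001
```

```bash
python3 -m handwheel '[[[0.25,-0.07,0.06,0.12],[0.5,-0.14,0.12,0.24],[0.77,-0.21,0.2,0.36],[0.77,-0.21,0.2,0.48],[0.77,-0.21,0.2,0.6],[0.77,-0.21,0.2,0.72],[0.77,-0.21,0.2,0.84],[0.77,-0.21,0.2,0.96],[0.77,-0.21,0.2,1],[0.77,-0.21,0.2,1]]]' 60
python3 -c "
from h import *
plan(.576,-.3138,.028,-71)
T=load('top',1); cv2.imwrite('pics/b1.png',T['color'][150:400,330:600,::-1]); k=pts(T,(470,560,190,420),.008,.06); print('kbd',rect(k),np.percentile(k[:,2],95))"
```

```text
time_s: 2.35
eef_pos: [0.5727, -0.3186, 0.1989]
eef_rot: [0.0, 0.813, -0.582, -0.0]
wrist_force: [-0.6, -0.5, 0.4]
opening: 0.704
grasp_force: 0.0
pos [ 0.5727 -0.3186  0.1989] head -71.22 t 2.35 q [-0.69  0.39  1.43 -0.    1.32  2.13] -> shares [-0.017 -0.024  0.854] twist -0.003
kbd (array([ 519.5, -447.9]), array([231.1, 133.1]), 51.36) 0.02681955275819262
```

```bash
python3 -m handwheel '[[[-0.02,-0.024,0.2,0],[-0.02,-0.024,0.4,0],[-0.02,-0.024,0.55,0],[-0.02,-0.024,0.65,0],[-0.02,-0.024,0.75,0],[-0.02,-0.024,0.8,0],[-0.02,-0.024,0.855,0],[-0.02,-0.024,0.855,0]]]' 60 && python3 -c "
from h import *
plan(.576,-.3138,.028,-71)" && python3 -m handwheel '[[[0,0,0,0],[0,0,0,0],[0,0,0,0],[0,0,0,0],[0,0,0,0]]]' 30
```

```text
time_s: 3.4
eef_pos: [0.5768, -0.3116, 0.0277]
eef_rot: [-0.0, 0.813, -0.582, -0.0]
wrist_force: [-0.1, -0.2, -1.0]
opening: 0.703
grasp_force: 0.0
pos [ 0.5768 -0.3116  0.0277] head -71.17 t 3.4 q [-0.68  0.6   1.51 -0.    1.03  2.14] -> shares [ 0.009  0.007 -0.001] twist -0.002
time_s: 4.03
eef_pos: [0.5778, -0.3124, 0.0293]
eef_rot: [0.0, 0.813, -0.582, 0.001]
wrist_force: [0.2, -0.1, 6.1]
opening: 0.45
grasp_force: 60.1
```

```bash
python3 -m handwheel '[[[0,0,-0.1,0],[0,0,-0.3,0],[0,0,-0.5,0],[0,0,-0.65,0],[0,0,-0.65,0]]]' 30 && python3 -m handwheel '[[[-0.1,0,0,-0.11],[-0.3,-0.05,0,-0.22],[-0.5,-0.1,0,-0.33],[-0.7,-0.15,0,-0.44],[-0.9,-0.2,0,-0.55],[-1,-0.25,0,-0.66],[-1,-0.25,0,-0.77],[-1,-0.25,0,-0.88],[-1,-0.25,0,-0.98],[-1,-0.25,0,-0.98]]]' 30
python3 -c "
from h import *
plan(.561,.1037,.16,13)"
```

```text
time_s: 4.65
eef_pos: [0.5787, -0.3131, 0.1625]
eef_rot: [0.0, 0.813, -0.582, 0.003]
wrist_force: [0.2, 0.1, -0.2]
opening: 0.445
grasp_force: 60.2
time_s: 5.9
eef_pos: [0.559, -0.106, 0.1571]
eef_rot: [-0.001, 0.994, 0.113, -0.001]
wrist_force: [-0.1, 0.4, -0.1]
opening: 0.444
grasp_force: 60.1
pos [ 0.559  -0.106   0.1571] head 12.98 t 5.9 q [-0.4   0.26  1.69  0.    1.19  0.95] -> shares [ 0.245 -1.019 -0.014] twist -0.0
```

```bash
python3 -m handwheel '[[[0.03,-0.15,0,0],[0.1,-0.4,0,0],[0.16,-0.65,0,0],[0.2,-0.85,0,0],[0.245,-1,0,0],[0.245,-1,0,0],[0.245,-1,0,0]]]' 30
python3 - <<'E'
from h import *
plan(.561,.1037,.05,13)
S=load('scene',1); np.savez("/tmp/scene1.npz",**S)
a=S["color"][100:300,160:430,::-1]; cv2.imwrite('pics/over.png',cv2.resize(a,None,fx=2.9,fy=2.9))
E
```

```text
time_s: 6.78
eef_pos: [0.5621, 0.099, 0.1578]
eef_rot: [0.0, 0.994, 0.113, -0.0]
wrist_force: [0.3, -0.0, -0.6]
opening: 0.447
grasp_force: 60.3
pos [0.5621 0.099  0.1578] head 12.97 t 6.78 q [-0.03  0.26  1.69 -0.    1.2   1.31] -> shares [ 0.    -0.024  0.539] twist -0.0
```

View pics/over.png

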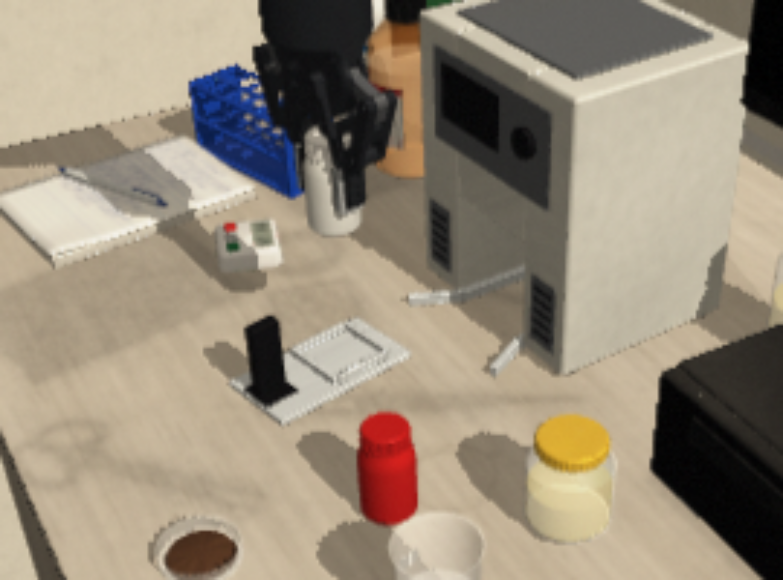

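The crop shows the bottle held upright, its bottom at crop (333,233), which is full-image (275,180), above and behind the tray. The tray recess is at crop (345,350). I'll check the bottle's position in the hand from depth before lowering.

```bash
python3 - <<'E'
from h import *
from scipy.optimize import least_squares
S=load("scene",tag="1"); P=cloud(S); u0,u1,v0,v1=262,288,145,183
q=P[v0:v1,u0:u1].reshape(-1,3); c=S["color"][v0:v1,u0:u1].reshape(-1,3).astype(int)
k=q[(c.min(1)>110)&(np.hypot(q[:,0]-.562,q[:,1]-.099)<.03)]
k=k[(k[:,2]<.165)]; print(len(k),np.percentile(k[:,2],[1,50,99]).round(4))
r=least_squares(lambda p:np.hypot(k[:,0]-p[0],k[:,1]-p[1])-.02,[.562,.1],loss="soft_l1",f_scale=.002); print("bottle centre",r.x.round(4))
print("recess from colour:")
# inner recess from rim depth
t=pts(load("top"),(195,260,215,300),.0095,.02); print(rect(t))
E
```

```text
183 [0.13   0.1436 0.1649]
bottle centre [0.5638 0.0994]
recess from colour:
(array([541.6,  98. ]), array([126.1,  66.4]), 13.3)
```

```bash
python3 -m handwheel '[[[-0.01,-0.024,0.1,0],[-0.01,-0.024,0.25,0],[-0.01,-0.024,0.4,0],[-0.01,-0.024,0.48,0],[-0.01,-0.024,0.53,0],[-0.01,-0.024,0.57,0],[-0.01,-0.024,0.59,0],[-0.01,-0.024,0.6,0],[-0.01,-0.024,0.605,0],[-0.01,-0.024,0.605,0]]]' 30
python3 - <<'E'
from h import *
plan(.561,.1037,.0355,13)
S=load('scene',1); np.savez("/tmp/scene2.npz",**S)
a=S["color"][150:270,200:350,::-1]; cv2.imwrite('pics/low.png',cv2.resize(a,None,fx=5,fy=5))
E
```

```text
time_s: 8.07
eef_pos: [0.5596, 0.1038, 0.0376]
eef_rot: [0.0, 0.994, 0.114, 0.0]
wrist_force: [-0.5, -0.3, -0.5]
opening: 0.448
grasp_force: 60.3
pos [0.5596 0.1038 0.0376] head 13.06 t 8.07 q [-0.03  0.43  1.75 -0.    0.96  1.32] -> shares [0.007 0.002 0.01 ] twist 0.001
```

View pics/low.png

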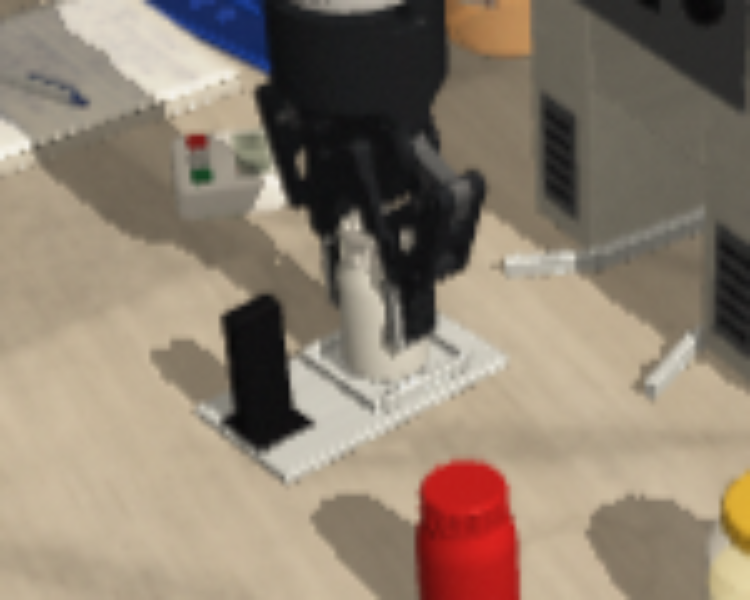

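The crop shows the bottle inside the recess rims, with its base at crop (385,365) and tab at (260,370). I lower the last 2 mm, release and rise.

```bash
python3 -m handwheel '[[[0,0,0.005,0],[0,0,0.01,0],[0,0,0.01,0]]]' 30 && python3 -m handwheel '[[[0,0,0,0],[0,0,0,0],[0,0,0,0],[0,0,0,0]]]' 60 && python3 -m handwheel '[[[0,0,-0.05,0],[0,0,-0.15,0],[0,0,-0.35,0],[0,0,-0.6,0],[0,0,-0.6,0]]]' 60
python3 - <<'E'
from h import *
T=load('top',1);S=load('scene',1)
def col(c,b,n):
    im=c["color"][b[2]:b[3],b[0]:b[1]]; lab=cv2.cvtColor(im,cv2.COLOR_RGB2LAB).astype(int)
    k=pts(c,b,.06,.078); print(n,*rect(k),len(k))
col(S,(225,315,150,255),"scene high pts (tab+bottle)")
k=pts(S,(225,315,150,255),.06,.078); 
a=k[(k[:,0]>.53)&(k[:,0]<.6)]; b=k[(k[:,0]<.52)&(k[:,0]>.47)]; print("cap",rect(a),"tab",rect(b))
k=pts(T,(195,260,215,300),.06,.078); a=k[k[:,0]>.53]; b=k[(k[:,0]<.52)]
if len(a): print("top cap",rect(a))
if len(b): print("top tab",rect(b))
plan(.4934,.0875,.15,13)
E
```

```text
time_s: 8.5
eef_pos: [0.5595, 0.1037, 0.0354]
eef_rot: [0.0, 0.994, 0.114, 0.0]
wrist_force: [-0.2, -0.2, -0.1]
opening: 0.451
grasp_force: 60.6
time_s: 9.0
eef_pos: [0.5594, 0.1037, 0.0353]
eef_rot: [-0.0, 0.994, 0.114, 0.0]
wrist_force: [0.6, 0.0, 0.6]
opening: 0.7
grasp_force: 0.0
time_s: 9.62
eef_pos: [0.5632, 0.1037, 0.162]
eef_rot: [0.001, 0.993, 0.114, 0.006]
wrist_force: [-0.1, 0.7, 0.2]
opening: 0.701
grasp_force: 0.0
scene high pts (tab+bottle) [556.4  80.3] [328.1 137.4] 55.72 460
cap (array([553.6,  13.2]), array([186.6,  35.5]), 86.1) tab (array([500.5,   2.5]), array([ 26.2, 183.9]), 5.14)
top cap (array([551.5,  95.5]), array([12.3, 32.7]), 42.01)
top tab (array([493.5,  87.6]), array([25.5, 11.8]), 13.17)
pos [0.5601 0.1037 0.1571] head 13.06 t 9.72 q [-0.03  0.25  1.7  -0.    1.19  1.32] -> shares [-0.343  0.004  0.035] twist 0.001
```

```bash
python3 -m handwheel '[[[-0.1,0,0,0],[-0.25,0,0,0],[-0.343,0.004,0,0],[-0.343,0.004,0,0],[-0.343,0.004,0.1,0],[-0.343,0.004,0.25,0],[-0.343,0.004,0.4,0],[-0.343,0.004,0.5,0],[-0.343,0.004,0.59,0],[-0.343,0.004,0.59,0]]]' 40
python3 -c "
from h import *
plan(.4935,.0876,.039,13)
S=load('scene',1);np.savez('/tmp/scene3.npz',**S)
cv2.imwrite('pics/tab.png',cv2.resize(S['color'][150:270,200:350,::-1],None,fx=5,fy=5))"
```

```text
time_s: 10.98
eef_pos: [0.4917, 0.0876, 0.0355]
eef_rot: [-0.0, 0.994, 0.114, -0.002]
wrist_force: [0.1, 0.0, 0.8]
opening: 0.468
grasp_force: 0.0
pos [0.4917 0.0876 0.0355] head 13.05 t 10.97 q [-0.06  0.31  1.92  0.    0.91  1.28] -> shares [ 0.009  0.002 -0.017] twist 0.001
```

View pics/tab.png

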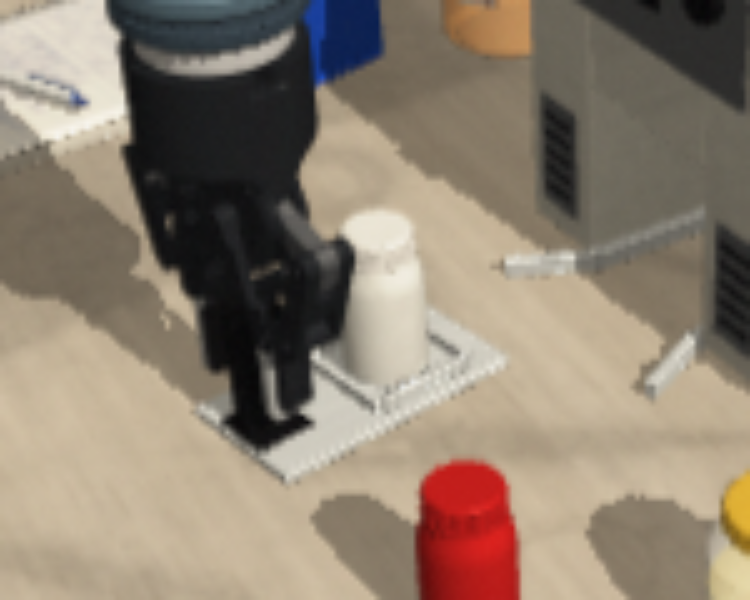

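The crop shows the bottle standing upright in the recess at crop (385,320) and the tab between the jaws at (265,390). Now I close on the tab.

```bash
python3 -m handwheel '[[[0,0,0,0],[0,0,0,0],[0,0,0,0],[0,0,0,0],[0,0,0,0],[0,0,0,0]]]' 2
python3 - <<'E'
from h import *
from bench import ctrl
o=ctrl.get_obs(); print(o["torque"].round(2))
# tray in hand: tab at tcp. reader frame
y=np.radians(4.55); R=np.array([[np.cos(y),-np.sin(y)],[np.sin(y),np.cos(y)]]); org=np.array([.7785,.0963])
for xr in(-.30,-.27,-.15,-.14,-.107): print(xr,(org+R@[xr,0]).round(4))
print("tcp in reader",R.T@(o["eef_pos"][:2]-org))
plan(*(org+R@[-.285,0]),o["eef_pos"][2],4.55)
E
```

```text
time_s: 11.78
eef_pos: [0.4936, 0.0875, 0.0382]
eef_rot: [0.0, 0.994, 0.114, 0.001]
wrist_force: [-0.3, 1.4, 6.6]
opening: 0.134
grasp_force: 59.2
[ 0.17  0.06 -0.  ]
-0.3 [0.4794 0.0725]
-0.27 [0.5094 0.0749]
-0.15 [0.629  0.0844]
-0.14 [0.6389 0.0852]
-0.107 [0.6718 0.0878]
tcp in reader [-0.28470282  0.01382707]
pos [0.4936 0.0875 0.0382] head 13.05 t 11.78 q [-0.06  0.31  1.92  0.    0.91  1.28] -> shares [-0.012  0.068  0.   ] twist 0.099
```

```bash
python3 -m handwheel '[[[0,0.01,-0.01,0.015],[0,0.02,-0.01,0.03],[0,0.03,-0.01,0.045],[0,0.04,-0.01,0.06],[0,0.05,-0.01,0.075],[-0.005,0.06,-0.01,0.09],[-0.01,0.068,-0.01,0.1],[-0.01,0.068,-0.01,0.1]]]' 2
python3 - <<'E'
from h import *
T=load('top',1); np.savez("/tmp/top4.npz",**T); S=load('scene',1)
b=(185,285,205,305); im=T["color"][b[2]:b[3],b[0]:b[1]]
k=pts(S,(225,330,140,260),.06,.078); k=k[(k[:,0]>.53)&(k[:,0]<.62)&(k[:,1]>.05)&(k[:,1]<.15)]; print("cap scene",rect(k),len(k))
a=pts(T,b,.06,.078); a=a[a[:,0]>.54]; print("cap top",rect(a) if len(a) else 0)
lab=cv2.cvtColor(im,cv2.COLOR_RGB2LAB).astype(int)
m=((lab[...,2]<132)&(lab[...,0]>120)).astype(np.uint8)
cs,_=cv2.findContours(m,cv2.RETR_EXTERNAL,cv2.CHAIN_APPROX_NONE); c=max(cs,key=cv2.contourArea)[:,0]+[b[0],b[2]]
print("tray visible part",rect(np.array([ray(T,p,.006) for p in c])))
plan(.629,.0844,.0382,4.55)
cv2.imwrite('pics/al.png',cv2.resize(T['color'][150:310,160:320,::-1],None,fx=3.7,fy=3.7))
E
```

```text
time_s: 12.78
eef_pos: [0.4938, 0.0736, 0.0393]
eef_rot: [-0.0, 0.999, 0.039, -0.0]
wrist_force: [0.2, 1.0, -2.8]
opening: 0.134
grasp_force: 58.4
cap scene (array([560.4,  70.7]), array([20.9, 36.7]), 72.0) 127
cap top (array([561.4,  74.1]), array([28. , 38.7]), 75.76)
tray visible part (array([554.7,  79. ]), array([102.7,  68.9]), 4.52)
pos [0.4939 0.0737 0.0393] head 4.46 t 12.88 q [-0.09  0.3   1.93  0.    0.91  1.4 ] -> shares [ 0.678 -0.001  0.006] twist -0.001
```

View pics/al.png

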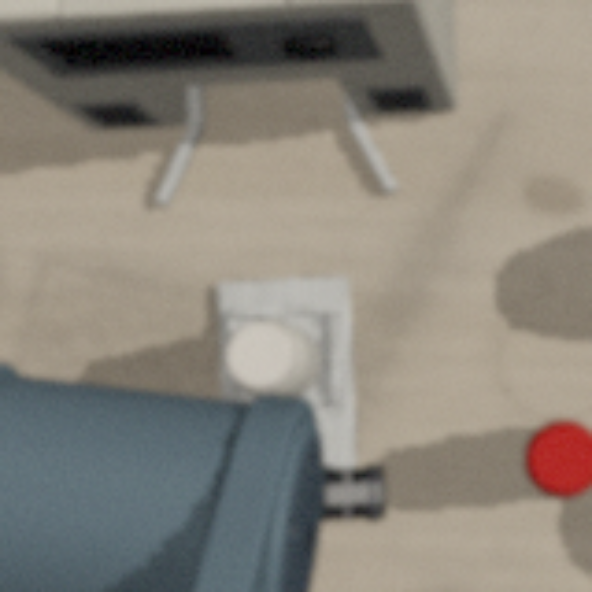

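The top crop shows the tray square with the lane: its front edge is at crop (215–350,285), the lane rails at (190,90) and (350,100), and the cap at (265,355). I slide it in the grip until the tab is 55 mm short of the face.

```bash
python3 -m handwheel '[[[0.02,0,0.005,0],[0.06,0,0.005,0],[0.11,0,0.005,0],[0.17,0,0.005,0],[0.23,0,0.005,0],[0.29,0,0.005,0],[0.35,0,0.005,0],[0.4,0,0.005,0],[0.42,0,0.005,0],[0.42,0,0.005,0]]]' 2
python3 - <<'E'
from h import *
y=np.radians(4.55); R=np.array([[np.cos(y),-np.sin(y)],[np.sin(y),np.cos(y)]]); org=np.array([.7785,.0963])
from bench import ctrl
p=ctrl.get_obs()["eef_pos"]; print("tcp reader",(R.T@(p[:2]-org)).round(4))
for n in("top","scene"):
    c=load(n,1); P=cloud(c); g=c["color"].astype(int)
    q=P[c["range_z"]>.05]; q=q[(abs(q[:,0]-p[0])<.12)&(abs(q[:,1]-p[1])<.08)&(q[:,2]>.085)]
    r=(q[:,:2]-p[:2])@R
    for z in np.arange(.085,.5,.04):
        s=r[(q[:,2]>=z)&(q[:,2]<z+.04)]
        if len(s)>5: print(n,z.round(3),"max ahead of tcp",np.percentile(s[:,0],99).round(4),len(s))
plan(.629+.01,.0852,.0385,4.55)
E
```

```text
time_s: 14.12
eef_pos: [0.578, 0.0802, 0.0383]
eef_rot: [0.0, 0.999, 0.039, 0.0]
wrist_force: [-0.3, -0.1, -3.2]
opening: 0.131
grasp_force: 58.5
tcp reader [-2.011e-01 -1.000e-04]
top 0.085 max ahead of tcp 0.1162 373
top 0.125 max ahead of tcp 0.1156 528
top 0.165 max ahead of tcp 0.1141 557
top 0.205 max ahead of tcp 0.1241 1020
top 0.285 max ahead of tcp -0.0074 9
top 0.325 max ahead of tcp 0.0503 961
top 0.365 max ahead of tcp 0.0431 7355
top 0.405 max ahead of tcp 0.0039 3240
top 0.445 max ahead of tcp -0.0584 4298
top 0.485 max ahead of tcp -0.1109 450
scene 0.085 max ahead of tcp 0.1193 832
scene 0.125 max ahead of tcp 0.1165 988
scene 0.165 max ahead of tcp 0.1147 1372
scene 0.205 max ahead of tcp 0.1197 1335
scene 0.245 max ahead of tcp 0.0281 756
scene 0.285 max ahead of tcp 0.0245 635
scene 0.325 max ahead of tcp 0.0336 1440
scene 0.365 max ahead of tcp 0.0278 2067
scene 0.405 max ahead of tcp -0.0092 1442
scene 0.445 max ahead of tcp -0.0635 499
pos [0.5777 0.0803 0.0383] head 4.46 t 14.22 q [-0.07  0.45  1.71  0.    0.98  1.43] -> shares [ 0.308 -0.001 -0.001] twist -0.001
```

```bash
python3 -m handwheel '[[[0.02,0,0.008,0],[0.05,0,0.008,0],[0.09,0,0.008,0],[0.13,0,0.008,0],[0.17,0,0.008,0],[0.21,0,0.008,0],[0.25,0,0.008,0],[0.28,0,0.008,0],[0.28,0,0.008,0]]]' 2
python3 -m handwheel '[[[0,0,0,0],[0,0,0,0],[0,0,0,0],[0,0,0,0]]]' 35
```

```text
time_s: 15.35
eef_pos: [0.6336, 0.0847, 0.0382]
eef_rot: [0.0, 0.999, 0.039, 0.0]
wrist_force: [-4.4, -0.5, 8.4]
opening: 0.131
grasp_force: 60.2
time_s: 15.85
eef_pos: [0.6334, 0.0846, 0.0365]
eef_rot: [-0.0, 0.999, 0.039, -0.0]
wrist_force: [-0.8, -1.3, -0.6]
opening: 0.407
grasp_force: 0.0
```

Now lift off, turn the jaws a quarter turn and come down behind the tab. The back of an open finger will then push while the hand stays well clear of the face.

```bash
python3 -m handwheel '[[[0,0,-0.1,0],[0,0,-0.3,0],[0,0,-0.5,0],[-0.1,0,-0.5,0],[-0.25,0,-0.5,0],[-0.38,0,-0.5,0],[-0.38,0,-0.5,0]]]' 35 && python3 -m handwheel '[[[0,0,0,-0.11],[0,0,0,-0.22],[0,0,0,-0.33],[0,0,0,-0.44],[0,0,0,-0.55],[0,0,0,-0.66],[0,0,0,-0.77],[0,0,0,-0.88],[0,0,0,-1],[0,0,0,-1]]]' 60
python3 - <<'E'
from h import *
y=np.radians(4.55); R=np.array([[np.cos(y),-np.sin(y)],[np.sin(y),np.cos(y)]]); org=np.array([.7785,.0963])
T=load('top',1); k=pts(T,(195,270,190,290),.055,.08); k=(k[:,:2]-org)@R; k=k[(k[:,0]<-.09)]; print("tab reader",rect(k),len(k))
S=load('scene',1); k=pts(S,(225,400,100,260),.03,.08); k=np.c_[(k[:,:2]-org)@R,k[:,2]]; k=k[(abs(k[:,1])<.03)&(k[:,0]>-.2)&(k[:,0]<-.02)]
print("scene tab",rect(k[(k[:,0]<-.11)]),"beyond", k[k[:,0]>-.11].mean(0).round(3) if (k[:,0]>-.11).any() else None)
plan(*(org+R@[-.223,0]),.022,90)
E
```

```text
time_s: 16.73
eef_pos: [0.5569, 0.0788, 0.138]
eef_rot: [0.0, 0.999, 0.039, 0.0]
wrist_force: [0.6, 0.6, 0.3]
opening: 0.409
grasp_force: 0.0
time_s: 17.98
eef_pos: [0.559, 0.0786, 0.1377]
eef_rot: [0.001, 0.705, 0.709, 0.001]
wrist_force: [-0.5, -0.4, 0.3]
opening: 0.706
grasp_force: 0.0
tab reader (array([-146.1,   -3.8]), array([25.1,  5.6]), 2.34) 54
scene tab (array([-146.5,   -1.6]), array([14.5, 29. ]), 86.63) beyond [-0.084 -0.011  0.056]
pos [0.5585 0.0787 0.1373] head 90.19 t 18.07 q [-0.07  0.27  1.72  0.    1.15 -0.07] -> shares [-0.    -0.012  0.576] twist 0.002
```

```bash
python3 -m handwheel '[[[0,-0.012,0.15,0],[0,-0.012,0.3,0],[0,-0.012,0.42,0],[0,-0.012,0.52,0],[0,-0.012,0.57,0],[0,-0.012,0.57,0]]]' 60 && python3 -m handwheel '[[[0.002,0.03,0,0],[0.004,0.06,0,0],[0.006,0.085,0,0],[0.008,0.11,0,0],[0.01,0.13,0,0],[0.011,0.15,0,0],[0.013,0.17,0,0],[0.014,0.19,0,0],[0.015,0.2,0,0],[0.015,0.2,0,0]]]' 60
python3 - <<'E'
from h import *
y=np.radians(4.55); R=np.array([[np.cos(y),-np.sin(y)],[np.sin(y),np.cos(y)]]); org=np.array([.7785,.0963])
from bench import ctrl
print("tcp reader",(R.T@(ctrl.get_obs()["eef_pos"][:2]-org)).round(4))
T=load('top',1); k=pts(T,(195,270,180,290),.055,.08); k=(k[:,:2]-org)@R; print("tab reader",rect(k[k[:,0]>-.17]))
S=load('scene',1); cv2.imwrite('pics/push.png',cv2.resize(S['color'][120:270,210:400,::-1],None,fx=4,fy=4))
E
```

```text
time_s: 18.82
eef_pos: [0.5551, 0.0787, 0.0223]
eef_rot: [-0.0, 0.705, 0.709, -0.0]
wrist_force: [0.8, 0.4, 1.0]
opening: 0.7
grasp_force: 0.0
time_s: 20.08
eef_pos: [0.5947, 0.0819, 0.0223]
eef_rot: [-0.001, 0.705, 0.71, -0.001]
wrist_force: [-5.3, -0.5, 2.3]
opening: 0.702
grasp_force: 0.0
tcp reader [-0.1844  0.0002]
tab reader (array([0., 0.]), array([0., 0.]), 0.0)
```

View pics/push.png

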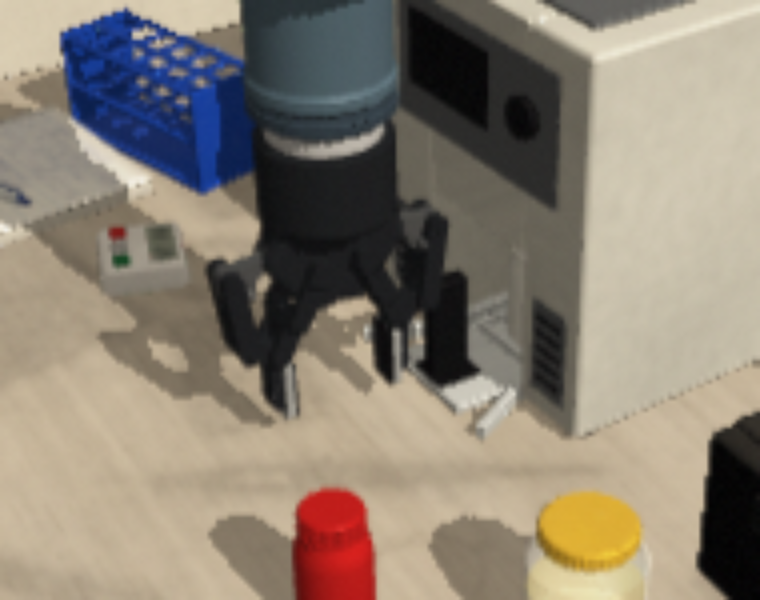

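The crop shows the front finger against the tab. The tab is at crop (447,320), the finger tip at (390,370) and the finger knuckle at (435,260), which may be touching near the tab's top. I'll check the tab's position and tilt by depth.

```bash
python3 - <<'E'
from h import *
y=np.radians(4.55); R=np.array([[np.cos(y),-np.sin(y)],[np.sin(y),np.cos(y)]]); org=np.array([.7785,.0963])
S=load('scene',1); np.savez("/tmp/scene5.npz",**S)
from bench import ctrl
print(ctrl.get_obs()["wrist_force"].round(1))
P=cloud(S); P=np.dstack([(P[...,:2]-org)@R,P[...,2]])
# tab black region crop x430-470,y270-380 -> /4
for v in range(186,217,3):
    row=P[v,314:332]; print(v,[(int(1000*a[0]),int(1000*a[1]),int(1000*a[2])) for a in row[::2]])
k=P[208:226,322:336].reshape(-1,3); k=k[(k[:,2]<.03)]; print("plate z",np.percentile(k[:,2],[10,50,90]).round(4))
E
```

```text
[-4.4 -0.5  1.6]
186 [(-132, -7, 92), (-132, -16, 97), (-127, -17, 96), (-121, -15, 93), (-73, 46, 45), (-67, 46, 43), (-62, 44, 42), (-56, 44, 39), (-50, 44, 38)]
189 [(-124, 4, 76), (-133, -18, 90), (-125, -14, 86), (-121, -15, 84), (-106, -2, 73), (-101, -2, 71), (-98, -6, 72), (-55, 45, 30), (-48, 47, 26)]
192 [(-131, -6, 76), (-131, -14, 79), (-124, -12, 77), (-115, -6, 70), (-110, -7, 68), (-103, -5, 65), (-97, -5, 63), (-55, 45, 21), (-49, 46, 19)]
195 [(-135, -11, 71), (-132, -15, 72), (-128, -17, 72), (-115, -6, 62), (-108, -4, 58), (-104, -7, 58), (-98, -6, 56), (-56, 44, 13), (-48, 47, 9)]
198 [(-132, -7, 61), (-123, -1, 54), (-121, -7, 56), (-113, -3, 51), (-109, -6, 51), (-103, -6, 49), (-98, -6, 47), (-59, 39, 8), (-55, 36, 8)]
201 [(-98, 45, 11), (-121, 1, 43), (-119, -4, 45), (-115, -6, 45), (-109, -5, 42), (-103, -5, 40), (-98, -7, 39), (-64, 33, 4), (-68, 19, 13)]
204 [(-98, 45, 2), (-122, 0, 36), (-120, -5, 38), (-114, -5, 36), (-108, -3, 32), (-104, -6, 32), (-97, -5, 29), (-73, 20, 6), (-69, 17, 6)]
207 [(-108, 29, 5), (-121, 2, 25), (-120, -5, 29), (-114, -5, 27), (-109, -5, 25), (-102, -4, 22), (-98, -6, 21), (-82, 7, 7), (-77, 6, 6)]
210 [(-116, 17, 6), (-123, 0, 19), (-121, -5, 21), (-115, -6, 19), (-108, -4, 16), (-104, -7, 16), (-96, -4, 11), (-88, 0, 5), (-84, -3, 6)]
213 [(-121, 10, 3), (-121, 2, 8), (-120, -4, 11), (-116, -7, 12), (-111, -9, 11), (-106, -9, 9), (-102, -12, 9), (-97, -14, 8), (-92, -15, 7)]
216 [(-124, 7, -1), (-124, -1, 3), (-121, -6, 5), (-122, -16, 11), (-115, -14, 6), (-110, -15, 5), (-105, -17, 5), (-103, -21, 6), (-99, -24, 6)]
plate z [0.0006 0.0063 0.0108]
```

The tab is vertical with its centre at about -109 mm, so the tray is at about -59 mm and almost home. I'll give a small extra push and watch the force.

```bash
python3 -m handwheel '[[[0,0.005,0,0],[0,0.01,0,0],[0,0.01,0,0]]]' 60; python3 -m handwheel '[[[0,0.005,0,0],[0.001,0.01,0,0],[0.001,0.01,0,0]]]' 60
```

```text
time_s: 20.6
eef_pos: [0.5948, 0.0819, 0.0223]
eef_rot: [-0.002, 0.705, 0.71, -0.002]
wrist_force: [-15.2, -1.9, 9.3]
opening: 0.702
grasp_force: 0.0
time_s: 20.98
eef_pos: [0.5949, 0.082, 0.0214]
eef_rot: [-0.003, 0.705, 0.71, -0.003]
wrist_force: [-18.6, -3.4, 7.8]
opening: 0.703
grasp_force: 0.0
```

The force rises and nothing moves, so the tray is against the stop. Back off gently and check.

```bash
python3 -m handwheel '[[[0,-0.02,0,0],[0,-0.05,0,0],[0,-0.1,0,0],[-0.01,-0.2,0,0],[-0.02,-0.35,0,0],[-0.02,-0.4,-0.1,0],[-0.02,-0.4,-0.4,0],[-0.02,-0.4,-0.6,0],[-0.02,-0.4,-0.6,0]]]' 60
python3 - <<'E'
from h import *
y=np.radians(4.55); R=np.array([[np.cos(y),-np.sin(y)],[np.sin(y),np.cos(y)]]); org=np.array([.7785,.0963])
for n,b in(("scene",(300,345,175,235)),("top",(200,270,170,290))):
    c=load(n,1); k=pts(c,b,.03 if n=="scene" else .055,.078); k=np.c_[(k[:,:2]-org)@R,k[:,2]]; k=k[(abs(k[:,1])<.02)&(k[:,0]<-.088)&(k[:,0]>-.15)]; print(n,"tab",rect(k),len(k))
    if n=="scene": cv2.imwrite('pics/end.png',cv2.resize(c['color'][120:270,210:400,::-1],None,fx=4,fy=4))
E
```

```text
time_s: 22.1
eef_pos: [0.522, 0.0775, 0.1468]
eef_rot: [0.003, 0.705, 0.71, 0.003]
wrist_force: [0.9, -0.3, 0.2]
opening: 0.707
grasp_force: 0.0
scene tab (array([-110.2,   -4.1]), array([14.8, 26.2]), 74.05) 190
top tab (array([-109. ,   -2.2]), array([11.9, 25.8]), 87.34) 113
```

View pics/end.png

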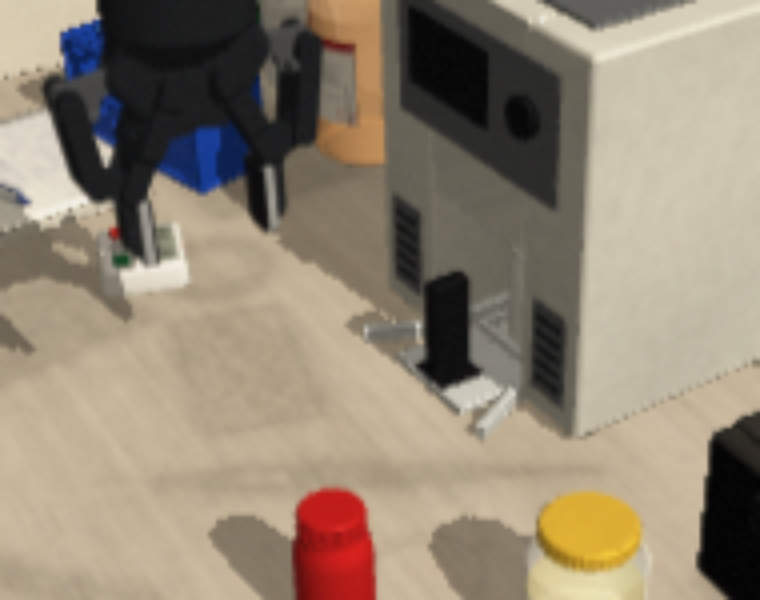

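The last crop shows the tab at (447,325) just outside the mouth and the hand clear. The tab centre measures about -109 mm against -107 mm nominal, with the lateral offset and yaw within limits. I hand in.

```bash
python3 -c "
from bench import ctrl
print(ctrl.hand_in())"
```

```text
the job is handed in; nothing more can be done
None
```

I handed the job in at about 22 s of the 54 s allowed, with the tray slid in by its handle against the stop and the hand clear of everything; no verdict came back, and the bottle, last seen upright in the recess before the slide finished, is now hidden inside the tunnel.

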